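# Point out the missing motor and its empty nest

### The arm

A 6-joint arm with a two-finger parallel gripper is mounted at the origin on a cart in front of the work surface, level with it; the furniture and walls round the work are solid. World frame = base frame: x ahead of the robot, y to its left, z up, the work surface at z = 0. Lengths are in m, angles in rad, forces in N, time in s.
With the tool pointing down it reaches from about 0.25 to 0.725 m from the base axis. Payload 4 kg.
Tool frame: the origin (TCP) lies between the finger pads, 19 mm behind the fingertips; this is the grasp point; z points along the fingers, y is the line along which they close (so a half turn about z gives the same grasp; the last joint's range is limited). The gripper opens to 85 mm and grips with 20 to 120 N. Pads are 22 mm wide; open, the fingers measure 114 mm over their backs; the gripper's body (76 mm by 85 mm) begins 54 mm behind the grasp point. The pads swing forward as they close: fully open they stand 13 mm farther back than shut.
Start: joints at [-1.28, 0.241, 0.005, 1.335, 0, 1.571], TCP at [0.143, -0.479, 0.25] pointing down, gripper open.
Joint ranges: [-2.72, 2.72], [-1.05, 1.87], [-1.09, 1.28], [-1.99, 2.15], [-1.42, 1.44], [-3.14, 3.14]. Speed limits (rad/s): [2.79, 2.79, 3.14, 3.14, 3.14, 3.14].

### API

Orientations are given as a unit quaternion [x, y, z, w].
In Python, from workcell import bot gives the robot as it stands.
- The arm moves only by the tool shift_gripper, called after ">>>" in YAML: its name, and indented under it one key for each argument. Schema: {"type":"object","properties":{"motion":{"type":"object","properties":{"drx":{"type":"array","items":{"type":"number"},"minItems":1,"maxItems":10},"dry":{"type":"array","items":{"type":"number"},"minItems":1,"maxItems":10},"drz":{"type":"array","items":{"type":"number"},"minItems":1,"maxItems":10},"x":{"type":"array","items":{"type":"number"},"minItems":1,"maxItems":10},"y":{"type":"array","items":{"type":"number"},"minItems":1,"maxItems":10},"z":{"type":"array","items":{"type":"number"},"minItems":1,"maxItems":10},"aperture":{"type":"array","items":{"type":"number"},"minItems":1,"maxItems":10}},"additionalProperties":false,"required":["drx","dry","drz","x","y","z","aperture"]},"only":{"type":"string"},"quiet":{"type":"boolean"},"lines":{"type":"string"}},"required":["motion"],"additionalProperties":false}. motion is an object with one list for each field, all of the same length, 1 to 10, a row being the entries at one place: drx, dry, drz (a rotation vector in normalised numbers (1 is 180 degrees)), x, y, z (the shift in fractions of the full range, 1 being 0.8 m), aperture (the finger opening in m); each row is the pose to reach, as a shift and turn from the pose commanded when the call began, along the tool's axes at that moment; what a row does not reach only later rows make up. A row lasts 1/8 s, in which the tool goes at most 0.0625 m and 0.188 rad, less where a joint would pass 70% of its speed; a pose out of reach is approached as far as the arm can. The fingers move at their own pace and stop on an object; the grip force is fixed at half the most. Time passes only in rows, so rows that do not move let the fingers close. The tool returns the time, the measured TCP pose, the force, the opening and the grip force at its end. only (a regular expression) keeps the lines of the reply that match it, lines (a string "A,B") keeps lines A to B, and quiet returns only ok. Input that does not fit is refused with a message, and nothing moves.
- bot.get_obs(): the state, without advancing time (a new reading comes with each control period).
- bot.camera(name): name is "scene" or "side" or "wrist"; returns the picture (480x640x3 uint8, red, green, blue); there is no depth.
- bot.calibration(name): a dict with "mtx" (3x3 intrinsics, pixels), "k1" (the pictures are not rectified: a ray, as slopes to the right and down, at radius r is drawn at 1 + k1 r^2 times it, then the intrinsics apply), "R" (3x3) and "t" (3): a world point X has camera coordinates R X + t. Camera axes: x right, y down, z forward; pixel columns grow to the right and rows downward; lengths in m; the calibration is good to about 2 mm. A picture is of the moment at which its call begins: read the wrist's pose just before it. calibration takes no time and is no camera call; for the wrist camera it gives the pose at the moment of the call.
- bot.job_done(): hands the job in; it is judged then, once.
The state is a dict: "clock": time; "joint_pos": joint angles; "joint_vel": joint speeds; "tau": joint torques, N m; "eef_pos": TCP position; "tool_rot": TCP orientation; "ft_force": force on the tool from outside, world axes, zero at the start; "ft_torque": the same for the moment, N m; "grip_width": finger opening in m; "grasp_force": force on a finger pad.
Only numpy, scipy, OpenCV 4.12 (cv2) and the standard library are available. Lean on these libraries where they do the work, as an engineer would, in place of code of your own. Each camera call takes 0.05 s, during which the arm holds its last target. There are 200 camera calls.

### The job

A motor has been left out of the kit board; show the fitter where it goes and where it is. With the gripper straight down, point at the empty nest from directly above, fingertips no more than about five centimetres over it, and stay there for two seconds; then point in the same way at the small bare-shafted motor left standing on the worktop (not the taller motor with a black nut on its shaft), stay two seconds, and finish still pointing at it. Touch and move nothing, and pass well above the other motors so that you never seem to point at one of them.

Things in the scene. Friction and masses are not known exactly. Their poses are not given: they have to be found in the camera images.
- empty_nest_mouth (a point): the one nest of the kit board with no motor in it: centre of its mouth, level with the rim, 13.5 mm above the worktop; z up. A nest is a round cork pad (top 8 mm above the worktop) inside a C-shaped aluminium collar 47 mm across, open on the side away from the robot. Any of the four nests can be the empty one; its cork pad shows
- kit_board: fixed plywood plate 110 x 280 x 6 mm lying on the worktop, with four identical motor nests in a row along its long side (its y), centres 66 mm apart, 22 mm nearer the robot than its middle line. Origin under the plate's centre; x away from the robot, z up
- spare_top (a point): tip of the shaft, on the bell's axis, of the spare: a small black brushless motor standing on its base, round bell 27 mm across, bare thin steel shaft on top, 34 mm tall overall, three thin leads sticking out to one side; the part to point at is the bell. It is the only one of this kind standing straight on the worktop, off the kit board. This point is 34 mm above the worktop; z up
- spare_motor: the same spare motor; origin on the worktop 24.5 mm from the bell's axis (the bell is toward +y of the body, the leads toward -y)
- large_top (a point): top of the shaft, on the bell's axis, of a different, larger motor that also stands on the worktop: bell 31 mm across, a small black nut on the tip of its shaft, 44 mm tall overall. Not to be pointed at. z up
- large_motor: the same larger motor; origin on the worktop 23.5 mm from the bell's axis (the bell is toward +y of the body)
- seated_1_top (a point): tip of the bare shaft, on the bell's axis, of a small motor standing in one of the filled nests (motor 1 of three, same kind as the spare). About 42 mm above the worktop; z up
- seated_1: the same seated motor 1; origin at the height of its underside, 24.5 mm from the bell's axis (bell toward +y of the body)
- seated_2_top (a point): tip of the bare shaft, on the bell's axis, of a small motor standing in one of the filled nests (motor 2 of three, same kind as the spare). About 42 mm above the worktop; z up
- seated_2: the same seated motor 2; origin at the height of its underside, 24.5 mm from the bell's axis (bell toward +y of the body)
- seated_3_top (a point): tip of the bare shaft, on the bell's axis, of a small motor standing in one of the filled nests (motor 3 of three, same kind as the spare). About 42 mm above the worktop; z up
- seated_3: the same seated motor 3; origin at the height of its underside, 24.5 mm from the bell's axis (bell toward +y of the body)

How it is judged:
On the way, in this order (a step that is already met when the one before it is completed fails the run):
1. the tool points straight down at the empty nest, just above it, for 1.5 s (horizontal distance between the grasp point and empty_nest_mouth below 0.018 m and height (world z) of the grasp point below 0.0985 m and angle between the grasp point's own z axis and vertical above 2.75 rad), for 1.5 s.
2. the tool points straight down at the small spare motor on the worktop, just above it, for 1.5 s (horizontal distance between the grasp point and spare_top below 0.018 m and height (world z) of the grasp point below 0.119 m and angle between the grasp point's own z axis and vertical above 2.75 rad), for 1.5 s.
At the end, for the whole second after the job is handed in: the tool still points straight down (within about 22 degrees) at the spare motor: TCP within 18 mm sideways of its shaft and at most 85 mm above the shaft's tip (fingertips about 65 mm or less), touching nothing; all five motors are at rest within 4 mm of where they stood (all of step 2 and distance of each of seated_1, seated_2, seated_3, spare_motor, large_motor from where it was at the start of the episode below 0.004 m and linear speed of each of seated_1, seated_2, seated_3, spare_motor, large_motor below 0.02 m/s).
It fails at once if the robot touches something (more than 0.5 N) (contact force between any of the fingers, the arm and anything else above 0.5 N).
It fails at once if a motor is moved, lifted or carried (more than 6 mm) (distance of any of seated_1, seated_2, seated_3, spare_motor, large_motor from where it was at the start of the episode above 0.006 m).
It fails at once if the tool dips over a wrong motor, as if pointing at it (TCP within 18 mm sideways and less than 60 mm above its top) ((horizontal distance between the grasp point and seated_1_top below 0.018 m and height (world z) of the grasp point below 0.102 m) or (horizontal distance between the grasp point and seated_2_top below 0.018 m and height (world z) of the grasp point below 0.102 m) or (horizontal distance between the grasp point and seated_3_top below 0.018 m and height (world z) of the grasp point below 0.102 m) or (horizontal distance between the grasp point and large_top below 0.018 m and height (world z) of the grasp point below 0.104 m)).
It also fails if it takes over 40 s, if anything falls off the work surface, if the arm or the gripper's body presses on something with over 40 N, if the wrist force passes 120 N, or if a joint passes its speed limit or range.

## Working session

There is one attempt and no reset: what is moved stays moved. The work goes in short steps, Python scripts to look and compute and a tool call to move; the robot and the scene stay as the last step left them, time stands still between calls to the robot, and variables do not carry over. Pictures are saved under pics/ and viewed, at most 10 in all, crops included, and the job is handed in when it is done.

```bash
mkdir -p pics; ls; python3 - <<'E'
from workcell import bot
import cv2
for n in ("scene","side"):
    cv2.imwrite(f"pics/{n}0.png",bot.camera(n)[:,:,::-1]); c=bot.calibration(n); print(n,c)
o=bot.get_obs();print(o["clock"],o["eef_pos"],o["tool_rot"])
E
```

```text
pics
workcell.py
scene {'mtx': array([[607.9392013 ,   0.        , 313.11610701],
       [  0.        , 607.9392013 , 245.75664162],
       [  0.        ,   0.        ,   1.        ]]), 'k1': -0.0774347170389193, 'R': array([[-0.51995568, -0.85382914,  0.02493773],
       [-0.44492311,  0.24579208, -0.86117924],
       [ 0.72917043, -0.45887041, -0.50768931]]), 't': array([0.34288965, 0.28099805, 0.91365683])}
side {'mtx': array([[500.62807246,   0.        , 318.61190269],
       [  0.        , 500.62807246, 250.4866447 ],
       [  0.        ,   0.        ,   1.        ]]), 'k1': -0.05756334939291588, 'R': array([[-0.99951435,  0.03112069, -0.00160218],
       [ 0.02097517,  0.63386227, -0.77316147],
       [-0.02304576, -0.77281959, -0.6342072 ]]), 't': array([ 0.53683203, -0.01979812,  0.99776998])}
0.1 [ 0.14319245 -0.47849644  0.24918922] [ 9.89449060e-01  1.44878095e-01 -1.43699921e-04 -9.35009011e-04]
```

View pics/scene0.png

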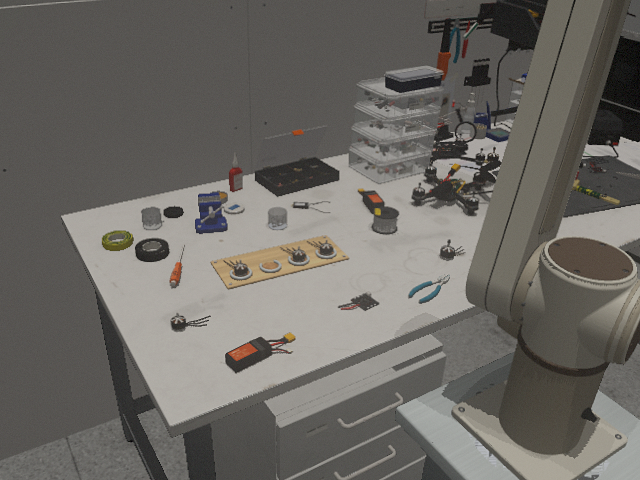

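View pics/side0.png

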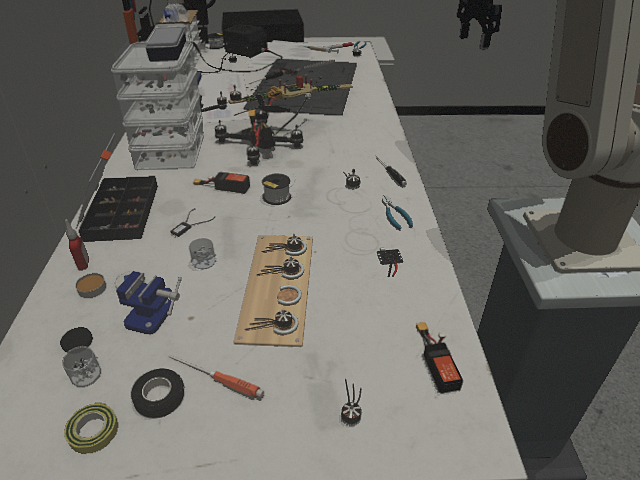

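The empty nest is at about scene (271,266) and side (289,295). Two loose motors are candidates for the spare: side (350,412) / scene (180,322), and side (352,180) / scene (447,252). I'll enlarge both.

```bash
cat > h.py <<'E'
import numpy as np,cv2
from workcell import bot
def ray(n,uv,c=None):
    c=c or bot.calibration(n); K=c["mtx"]
    p=cv2.undistortPoints(np.array([[uv]],float),K,np.array([c["k1"],0,0,0,0.]))[0,0]
    R=np.array(c["R"]);return -R.T@c["t"],R.T@np.r_[p,1]
def plane(n,uv,z,c=None):
    o,d=ray(n,uv,c);return o+d*(z-o[2])/d[2]
def two(uvs,uvd):
    a,d=ray("scene",uvs);b,e=ray("side",uvd)
    s=np.linalg.lstsq(np.c_[d,-e],b-a,rcond=None)[0]
    P,Q=a+s[0]*d,b+s[1]*e
    return (P+Q)/2,np.linalg.norm(P-Q)
E
python3 - <<'E'
import cv2,numpy as np
s=cv2.imread("pics/scene0.png");d=cv2.imread("pics/side0.png")
f=lambda i,u,v:cv2.resize(i[v-25:v+25,u-33:u+33],(396,300),interpolation=cv2.INTER_CUBIC)
cv2.imwrite("pics/crop1.png",np.vstack([np.hstack([f(s,185,320),f(s,447,250)]),np.hstack([f(d,350,405),f(d,352,180)])]))
g=lambda i,u,v:cv2.resize(i[v-25:v+25,u-33:u+33],(396,300),interpolation=cv2.INTER_CUBIC)
cv2.imwrite("pics/crop2.png",np.hstack([g(s,271,262),g(d,289,290)]))
E
```

```text
(no output)
```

View pics/crop1.png

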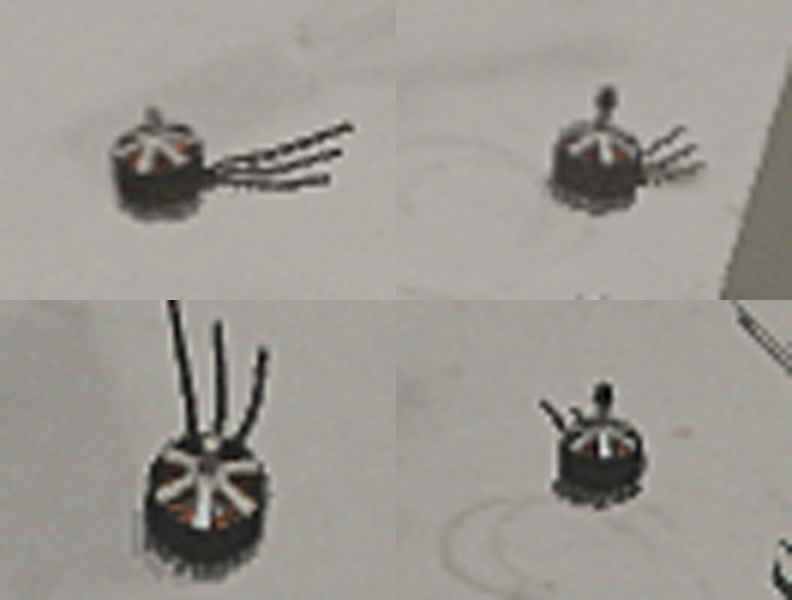

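View pics/crop2.png

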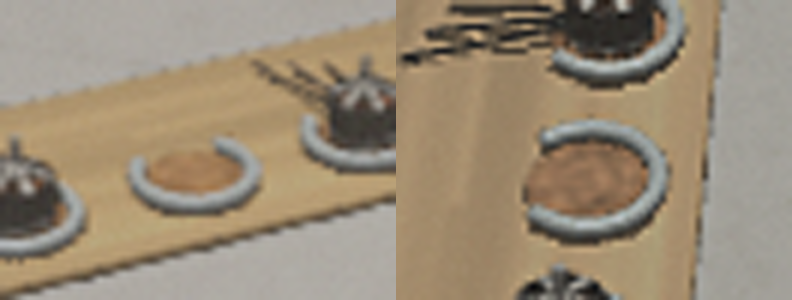

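The left one in the scene view has the bare shaft, so it is the spare. The right one has the black nut, so it is the large motor. The third nest from the far side shows its cork, at about scene (270.7,266) and side (288.5,295).

```bash
cat > m.py <<'E'
from h import *
np.set_printoptions(precision=4,suppress=True)
for n,a,b,z in (("nest",(270.7,266),(288.5,295),.0115),("spare",(177.3,313.2),(352.3,403.5),.034),("large",(449,239.7),(353.5,169),.044)):
    print(n,*two(a,b),plane("scene",a,z)[:2],plane("side",b,z)[:2])
# seated hubs (side, approx), z=.042
for uv in ((295,238),(291,260),(284,313)): print("seated",plane("side",uv,.042)[:2])
E
python3 m.py; python3 - <<'E'
from h import *
o=bot.get_obs();from scipy.spatial.transform import Rotation as R
print(R.from_quat(o["tool_rot"]).as_matrix())
E
```

```text
nest [0.5938 0.145  0.0108] 0.0015662508659879822 [0.5937 0.1445] [0.5936 0.1468]
spare [0.5035 0.3818 0.0345] 0.0006623588085748352 [0.504  0.3819] [0.5035 0.381 ]
large [ 0.4515 -0.2188  0.0455] 0.0007122155847660408 [ 0.4538 -0.2214] [ 0.4512 -0.2207]
seated [0.5821 0.0263]
seated [0.5888 0.0896]
seated [0.5984 0.2182]
[[ 9.58020634e-01  2.86698722e-01 -5.55292153e-04]
 [ 2.86699259e-01 -9.58018926e-01  1.80864963e-03]
 [-1.34428546e-05 -1.89192552e-03 -9.99998210e-01]]
```

Both rays agree to within 1.6 mm, and the heights come out as given (0.011, 0.0345 and 0.0455 m). First I'll move high towards the nest, turning the wrist with the base and narrowing the fingers.

The rows are not in the units I measure in: shifts go in shares of 0.8 m and turns go in shares of 180 degrees. I convert before sending: 0.46 m / 0.8 = 0.575, 0.414 m / 0.8 = 0.5175, -1.2 rad / 3.1416 = -0.382.

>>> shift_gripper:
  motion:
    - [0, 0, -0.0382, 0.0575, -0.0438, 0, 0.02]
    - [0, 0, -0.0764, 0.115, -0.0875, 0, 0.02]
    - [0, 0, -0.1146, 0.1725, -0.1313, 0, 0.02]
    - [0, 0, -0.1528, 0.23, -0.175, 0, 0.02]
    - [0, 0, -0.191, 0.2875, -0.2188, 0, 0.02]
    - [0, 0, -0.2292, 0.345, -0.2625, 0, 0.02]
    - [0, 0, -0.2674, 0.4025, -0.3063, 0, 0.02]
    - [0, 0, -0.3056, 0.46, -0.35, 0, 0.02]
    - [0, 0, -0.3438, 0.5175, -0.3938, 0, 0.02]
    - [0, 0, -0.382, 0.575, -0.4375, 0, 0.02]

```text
refused: motion: the value is not of type 'object' (schema: type "object"). Nothing was moved.
```

Refused on format, not on reach. It needs an object with one list for each field.

>>> shift_gripper:
  motion: {"drx": [0, 0, 0, 0, 0, 0, 0, 0, 0, 0], "dry": [0, 0, 0, 0, 0, 0, 0, 0, 0, 0], "drz": [-0.0382, -0.0764, -0.1146, -0.1528, -0.191, -0.2292, -0.2674, -0.3056, -0.3438, -0.382], "x": [0.0575, 0.115, 0.1725, 0.23, 0.2875, 0.345, 0.4025, 0.46, 0.5175, 0.575], "y": [-0.0438, -0.0875, -0.1313, -0.175, -0.2188, -0.2625, -0.3063, -0.35, -0.3938, -0.4375], "z": [0, 0, 0, 0, 0, 0, 0, 0, 0, 0], "aperture": [0.02, 0.02, 0.02, 0.02, 0.02, 0.02, 0.02, 0.02, 0.02, 0.02]}

```text
clock: 1.35
eef_pos: [0.4844, -0.0101, 0.2497]
tool_rot: [0.733, 0.68, -0.0, -0.0]
ft_force: [0.8, -0.4, 0.4]
grip_width: 0.0198
grasp_force: 0.0
```

```bash
cat > go.py <<'E'
import sys
from h import *
from scipy.spatial.transform import Rotation as R
o=bot.get_obs();M=R.from_quat(o["tool_rot"]).as_matrix()
np.set_printoptions(precision=4,suppress=True)
print(o["clock"],o["eef_pos"],o["joint_pos"],"shift",M.T@(np.array(eval(sys.argv[1]))-o["eef_pos"]))
E
python3 go.py '[.5938,.145,.2]'
```

```text
1.35 [ 0.4844 -0.0101  0.2497] [-0.0206  0.2103 -0.0348  1.3261 -0.0003  1.626 ] shift [0.1629 0.0974 0.0496]
```

In the tool's units: 0.163 m / 0.8 = 0.2038, 0.122 m / 0.8 = 0.1525, -0.3 rad / 3.1416 = -0.0955.

>>> shift_gripper:
  motion: {"drx": [0, 0, 0, 0, 0, 0], "dry": [0, 0, 0, 0, 0, 0], "drz": [-0.0255, -0.0477, -0.0732, -0.0955, -0.0955, -0.0955], "x": [0.0513, 0.1025, 0.1525, 0.2038, 0.2038, 0.2038], "y": [0.03, 0.0613, 0.0913, 0.1213, 0.1213, 0.1213], "z": [0.015, 0.0313, 0.0463, 0.0625, 0.0625, 0.0625], "aperture": [0.02, 0.02, 0.02, 0.02, 0.02, 0.02]}

```text
clock: 2.1
eef_pos: [0.5927, 0.1426, 0.1993]
tool_rot: [0.625, 0.78, -0.001, -0.0]
ft_force: [-0.5, -0.8, 0.3]
grip_width: 0.02
grasp_force: 0.0
```

```bash
python3 - <<'E'
from h import *
c=bot.calibration("wrist");im=bot.camera("wrist");im=im[:,:,::-1].copy()
cv2.imwrite("pics/w1.png",im)
p=cv2.projectPoints(np.array([[[.5938,.145,.0115]]]),cv2.Rodrigues(np.array(c["R"]))[0],np.array(c["t"]),c["mtx"],np.array([c["k1"],0,0,0,0.]))[0]
print(p)
E
python3 go.py '[.5938,.145,.084]'
```

```text
[[[318.51979573 217.54970453]]]
2.15 [0.5928 0.1421 0.2   ] [ 0.2355  0.4835  0.2278  1.316  -0.0003  1.5872] shift [0.0026 0.0017 0.116 ]
```

View pics/w1.png

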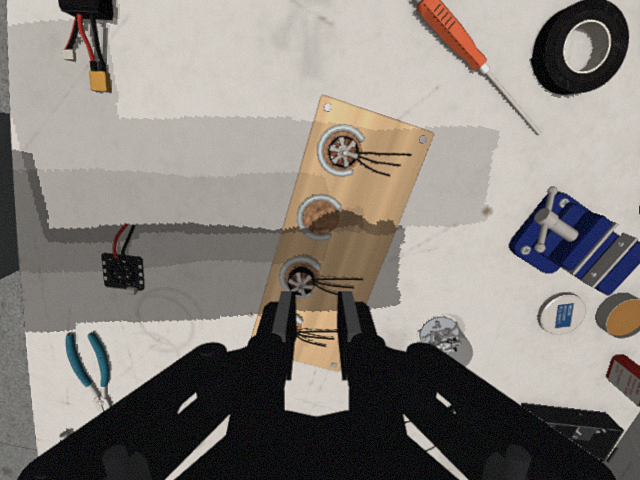

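The wrist view shows the empty nest at about (319.5,217.5). My estimate projects to (318.5,217.5), so the position is confirmed. I'll descend and hold.

In the tool's units: 0.116 m / 0.8 = 0.145, 0.08 m / 0.8 = 0.1.

>>> shift_gripper:
  motion: {"drx": [0, 0, 0, 0, 0, 0, 0, 0, 0, 0], "dry": [0, 0, 0, 0, 0, 0, 0, 0, 0, 0], "drz": [0, 0, 0, 0, 0, 0, 0, 0, 0, 0], "x": [0.0038, 0.0038, 0.0038, 0.0038, 0.0038, 0.0038, 0.0038, 0.0038, 0.0038, 0.0038], "y": [0.0025, 0.0025, 0.0025, 0.0025, 0.0025, 0.0025, 0.0025, 0.0025, 0.0025, 0.0025], "z": [0.05, 0.1, 0.145, 0.145, 0.145, 0.145, 0.145, 0.145, 0.145, 0.145], "aperture": [0.02, 0.02, 0.02, 0.02, 0.02, 0.02, 0.02, 0.02, 0.02, 0.02]}

```text
clock: 3.4
eef_pos: [0.5946, 0.1463, 0.084]
tool_rot: [0.625, 0.78, -0.0, -0.0]
ft_force: [-0.3, -1.0, -0.6]
grip_width: 0.0202
grasp_force: 0.0
```

>>> shift_gripper:
  motion: {"drx": [0, 0, 0, 0, 0, 0, 0, 0, 0, 0], "dry": [0, 0, 0, 0, 0, 0, 0, 0, 0, 0], "drz": [0, 0, 0, 0, 0, 0, 0, 0, 0, 0], "x": [0, 0, 0, 0, 0, 0, 0, 0, 0, 0], "y": [0, 0, 0, 0, 0, 0, 0, 0, 0, 0], "z": [0, 0, 0, 0, 0, 0, 0, 0, 0, 0], "aperture": [0.02, 0.02, 0.02, 0.02, 0.02, 0.02, 0.02, 0.02, 0.02, 0.02]}

```text
clock: 4.65
eef_pos: [0.5947, 0.1463, 0.084]
tool_rot: [0.625, 0.78, 0.0, 0.0]
ft_force: [-0.4, -0.3, -0.1]
grip_width: 0.0201
grasp_force: 0.0
```

```bash
python3 go.py '[.5035,.3818,.2]'
```

```text
4.65 [0.5947 0.1463 0.084 ] [0.2412 0.5729 0.0603 1.0581 0.     1.592 ] shift [ 0.2497 -0.0376 -0.116 ]
```

In the tool's units: 0.25 m / 0.8 = 0.3125, -0.116 m / 0.8 = -0.145, -0.4 rad / 3.1416 = -0.1273.

>>> shift_gripper:
  motion: {"drx": [0, 0, 0, 0, 0, 0, 0, 0, 0, 0], "dry": [0, 0, 0, 0, 0, 0, 0, 0, 0, 0], "drz": [0, 0, 0, 0, -0.0255, -0.0509, -0.0764, -0.1019, -0.1273, -0.1273], "x": [0, 0, 0, 0, 0.0625, 0.125, 0.1875, 0.25, 0.3125, 0.3125], "y": [0, 0, 0, 0, -0.01, -0.0188, -0.0288, -0.0375, -0.0475, -0.0475], "z": [0, -0.0688, -0.145, -0.145, -0.145, -0.145, -0.145, -0.145, -0.145, -0.145], "aperture": [0.02, 0.02, 0.02, 0.02, 0.02, 0.02, 0.02, 0.02, 0.02, 0.02]}

```text
clock: 5.9
eef_pos: [0.5008, 0.3851, 0.1985]
tool_rot: [0.455, 0.89, -0.001, -0.001]
ft_force: [0.8, 0.3, -1.0]
grip_width: 0.02
grasp_force: 0.0
```

>>> shift_gripper:
  motion: {"drx": [0, 0], "dry": [0, 0], "drz": [0, 0], "x": [0, 0], "y": [0, 0], "z": [0, 0], "aperture": [0.02, 0.02]}

```text
clock: 6.15
eef_pos: [0.5036, 0.3806, 0.1996]
tool_rot: [0.459, 0.889, -0.0, -0.0]
ft_force: [-0.1, 0.9, 0.0]
grip_width: 0.0201
grasp_force: 0.0
```

```bash
python3 - <<'E'
from h import *
c=bot.calibration("wrist");im=bot.camera("wrist")[:,:,::-1].copy()
p=cv2.projectPoints(np.array([[[.5035,.3818,.034]]]),cv2.Rodrigues(np.array(c["R"]))[0],np.array(c["t"]),c["mtx"],np.array([c["k1"],0,0,0,0.]))[0]
cv2.imwrite("pics/w2.png",im);print(p)
E
python3 go.py '[.5035,.3818,.1]'
```

```text
[[[317.38208578 224.94194333]]]
6.2 [0.5037 0.3806 0.1998] [ 0.6472  0.5278  0.2994  1.3428 -0.0002  1.6002] shift [0.0011 0.0006 0.0998]
```

View pics/w2.png

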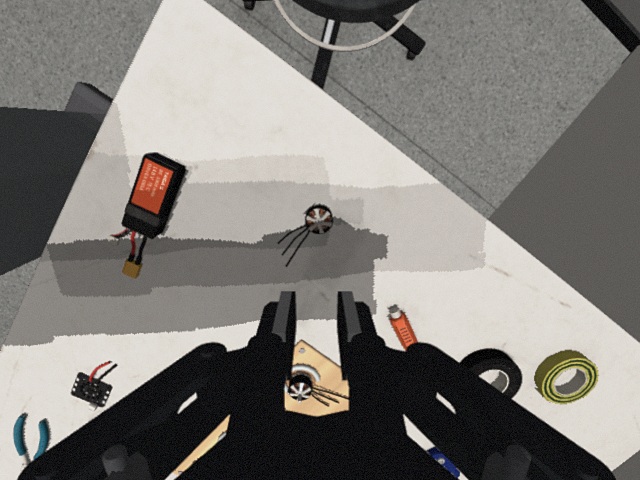

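The spare's bell shows at about (319,219). My tip estimate projects to (317,225), a difference of roughly 5 mm that partly comes from the tip's height, so I'll shift a few mm that way, descend and hold.

In the tool's units: 0.1 m / 0.8 = 0.125, 0.075 m / 0.8 = 0.0938.

>>> shift_gripper:
  motion: {"drx": [0, 0, 0, 0, 0, 0, 0, 0, 0, 0], "dry": [0, 0, 0, 0, 0, 0, 0, 0, 0, 0], "drz": [0, 0, 0, 0, 0, 0, 0, 0, 0, 0], "x": [0.0038, 0.0038, 0.0038, 0.0038, 0.0038, 0.0038, 0.0038, 0.0038, 0.0038, 0.0038], "y": [0, 0, 0, 0, 0, 0, 0, 0, 0, 0], "z": [0.05, 0.0938, 0.125, 0.125, 0.125, 0.125, 0.125, 0.125, 0.125, 0.125], "aperture": [0.02, 0.02, 0.02, 0.02, 0.02, 0.02, 0.02, 0.02, 0.02, 0.02]}

```text
clock: 7.45
eef_pos: [0.5012, 0.3844, 0.1]
tool_rot: [0.458, 0.889, -0.0, -0.0]
ft_force: [-0.0, 0.2, 0.1]
grip_width: 0.0198
grasp_force: 0.0
```

>>> shift_gripper:
  motion: {"drx": [0, 0, 0, 0, 0, 0, 0, 0, 0, 0], "dry": [0, 0, 0, 0, 0, 0, 0, 0, 0, 0], "drz": [0, 0, 0, 0, 0, 0, 0, 0, 0, 0], "x": [0, 0, 0, 0, 0, 0, 0, 0, 0, 0], "y": [0, 0, 0, 0, 0, 0, 0, 0, 0, 0], "z": [0, 0, 0, 0, 0, 0, 0, 0, 0, 0], "aperture": [0.02, 0.02, 0.02, 0.02, 0.02, 0.02, 0.02, 0.02, 0.02, 0.02]}

```text
clock: 8.7
eef_pos: [0.5013, 0.3844, 0.1]
tool_rot: [0.458, 0.889, 0.0, 0.0]
ft_force: [-0.3, -0.6, 0.1]
grip_width: 0.02
grasp_force: 0.0
```

```bash
python3 -c '
from h import *
cv2.imwrite("pics/s2.png",cv2.resize(bot.camera("side")[300:480,230:470,::-1],(720,540)))'
```

```text
(no output)
```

View pics/s2.png

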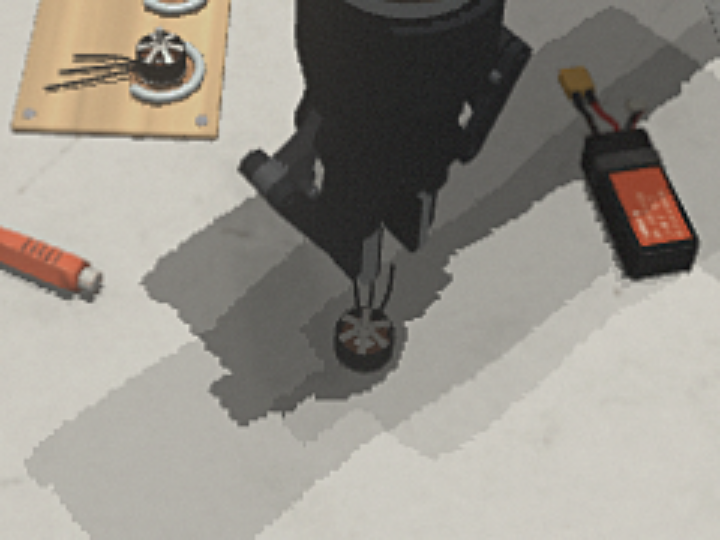

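The side view shows the fingertips over the undisturbed spare, whose bell is at crop (364,340). I've held there for over 2 s, so I'm handing in.

>>> shift_gripper:
  motion: {"drx": [0, 0], "dry": [0, 0], "drz": [0, 0], "x": [0, 0], "y": [0, 0], "z": [0, 0], "aperture": [0.02, 0.02]}

```text
clock: 9.0
eef_pos: [0.5014, 0.3844, 0.1]
tool_rot: [0.458, 0.889, 0.0, 0.0]
ft_force: [0.5, 0.5, 0.7]
grip_width: 0.0203
grasp_force: 0.0
```

```bash
python3 -c '
from workcell import bot
print(bot.job_done())'
```

```text
the job is handed in; nothing more can be done
None
```

I pointed at the empty nest and then at the bare-shafted spare for about two seconds each, saw no sign of contact or of the spare moving, and handed the job in at 9 s still pointing at it; no verdict was returned.

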